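# Hold the food pusher down in the shredder's feed chute

## Task

The electric vegetable shredder only runs while its food pusher is held fully home in the feed chute. Pick the pusher up from the worktop, bring it upright with its flat body down, pass it down the narrow chute until its flange is fully home on the rim and both spring pins are pushed in, and finish while still holding it down there with the gripper. Leave the dish, the mug, the glass and the two mills standing where they are.

Things in the scene. Friction and masses are not known exactly. Their poses are not given: they have to be found in the camera images.
- pusher: grey plastic food pusher, 0.15 kg, 138 mm long. Origin: centre of the foot's underside; z from foot to grip. Flat body 26 (x) by 58 (y) mm, z 0 to 80; flange 52 by 104 mm, z 80 to 88; grip post 24 by 28 mm above. Half-turn symmetric about z. Starts lying on its -x broad side: x up, grip end to the left, raised 9 degrees. Centre of mass at z = 50 mm: it can stand on its foot.
- pusher_grip (a point): middle of the pusher's grip post, 113 mm from the foot along the pusher's z, axes as the pusher's. The post is 24 (x) by 28 (y) mm with rounded edges and runs from the flange's top, z = 88 mm, to the end, z = 138 mm.
- shredder: electric vegetable shredder, white, does not move. Origin on the worktop under the middle of the feed chute, z up; its front with the open outlet faces -x. Motor housing behind the chute: x = 30 to 138 mm, y = -50 to 50 mm, 124 mm high, dial on top to 137 mm. A shallow dish stands before the outlet.
- chute_mouth (a point): middle of the feed chute's mouth, in the plane of the rim, 150 mm above the worktop; axes as the shredder's. The mouth, 37 (x) by 69 (y) mm, narrows over 10 mm to a slot 28 (x) by 60 (y) mm and 30 mm long; below it is wider. The pusher goes straight down, foot first, its y along this y, either way round, 80 mm deep till its flange meets the rim.
- interlock (a joint): two steel spring pins (one part), 8 mm thick, beside the mouth at y = -44.5 and 44.5 mm. 0 = up, tops 10 mm above the rim; 0.010 m = pressed level with the rim by the pusher's flange. Spring 3 N at 0, 6 N at 0.010: they lift the pusher again when it is let go.
- side_dish: shallow oblong stoneware dish, 113 x 157 mm, 24 mm high, in front of the shredder; origin: centre of its underside
- mug: stoneware mug with a handle, 74 mm high; origin: centre of its underside
- drinking_glass: plain glass tumbler, 80 mm in diameter, 91 mm high; origin: centre of its underside
- mill_1: small glass mill with a grey top, 44 mm in diameter, 90 mm high; origin: centre of its underside
- mill_2: the second mill, like the first

How it is judged:
By the outcome, as a careful person would: the job done as asked, in the order asked, and still so for the second after the job is handed in, while the arm keeps its last pose, push and grip.
It also fails if it takes over 69 s, if anything falls off the work surface, if the arm or the gripper's body presses on something with over 40 N, if the wrist force passes 120 N, or if a joint passes its speed limit or range.

## Robot

A 6-joint arm with a two-finger parallel gripper is mounted at the origin on a cart in front of the work surface, level with it; the furniture and walls round the work are solid. World frame = base frame: x ahead of the robot, y to its left, z up, the work surface at z = 0. Lengths are in mm, angles in rad, forces in N, time in s.
With the tool pointing down it reaches from about 275 to 750 mm from the base axis. Payload 10.2 kg.
Tool frame: the origin (TCP) lies at the very end of the fingers, on their centre line; the grasp point (between the pads) lies 19 mm behind it; z points along the fingers, y is the line along which they close (so a half turn about z gives the same grasp; the last joint's range is limited). The gripper opens to 85 mm and grips with 20 to 120 N. Pads are 22 mm wide; open, the fingers measure 114 mm over their backs; the gripper's body (76 mm by 85 mm) begins 54 mm behind the grasp point. The pads swing forward as they close: fully open they stand 13 mm farther back than shut.
Start: joints at [1.027, 0.313, 1.498, -0, 1.331, -0.223], TCP at [165.559, 498.218, 231.294] pointing down, gripper open.
Joint ranges: [-2.94, 2.94], [-0.97, 2.17], [0.19, 2.56], [-1.23, 4.37], [0.02, 3.11], [-2.88, 2.88]. Speed limits (rad/s): [2.39, 2.39, 3.01, 3.14, 3.14, 3.14].

## Interface

Orientations are given as a unit quaternion [w, x, y, z].
In Python, from rig import * gives the robot as it stands. The module is installed in compiled form; this text tells all that it offers.
- The arm moves only by the shell command python3 -m crank 'ROWS' [FORCE]. ROWS is JSON, a list that holds one entry, the list of rows, each a list of 7 numbers: the shift along the tool's x, y, z in units of 25 mm (1.0 is 25 mm), then the turn, a rotation vector about the tool's x, y, z in units of 8 degrees (1.0 is 8 degrees), then the finger opening in mm, from 0 to 85.4. A call has exactly 8 rows; each row shifts and turns the commanded pose from where the row before left it, along the tool's axes as they then stand; what a row does not reach is not made up. A row lasts 1/10 s, in which the tool goes at most 50 mm and 8.59 degrees, less where a joint would pass 70% of its speed; a pose out of reach is approached as far as the arm can. A call is refused whole if a number of a shift passes 1 or a number of a turn 1, either way. A call with a gripper value outside its range is refused whole. The fingers move at their own pace and stop on an object; FORCE is the grip in N (left out, the last holds). Time passes only in rows, so rows that do not move let the fingers close, or fill a call up. It gives the time, the measured TCP pose, the force, the opening and the grip force at its end, in the units of the state.
- sense(): the state, without advancing time (a new reading comes with each control period).
- capture(name): name is "side" or "top" or "wrist"; returns the picture (400x640x3 uint8, blue, green, red); there is no depth.
- camera_model(name): a dict with "fx", "fy", "cx", "cy" (pixels), "world_from_camera" (4x4, takes a point from camera to world coordinates); the wrist camera has in their place "T_tool_cam" (4x4, takes a point from camera to tool coordinates, whose origin is the TCP and whose axes are the flange's). Camera axes: x right, y up, looking along -z (the intrinsics and any distortion apply to the point x, -y, -z); pixel columns grow to the right and rows downward; lengths in mm; the calibration is good to about 2 mm. A picture is of the moment at which its call begins: read the wrist's pose just before it. camera_model takes no time and is no camera call.
- finish_job(): hands the job in; it is judged then, once.
The state is a dict: "time_s": time; "joints": joint angles; "dq": joint speeds; "tau": joint torques, N m; "eef_pos": TCP position; "ee_rot": TCP orientation; "force": force on the tool from outside, world axes, zero at the start; "wrist_torque": the same for the moment, N m; "grip_width": opening from 0.0 (shut) to 1.0 (fully open); "grip_force": force on a finger pad.
Only numpy, scipy, OpenCV 4.12 (cv2) and the standard library are available. Lean on these libraries where they do the work, as an engineer would, in place of code of your own. Each camera call takes 0.05 s, during which the arm holds its last target. There are 200 camera calls.

## Working session

There is one attempt and no reset: what is moved stays moved. The work goes in short steps, Python scripts to look and compute and a shell command to move; the robot and the scene stay as the last step left them, time stands still between calls to the robot, and variables do not carry over. Pictures are saved under pics/ and viewed, at most 10 in all, crops included, and the job is handed in when it is done.

```bash
mkdir -p pics
python3 - <<'E'
from rig import *
import cv2,json
print(sense())
for n in ("side","top","wrist"):
    cv2.imwrite(f"pics/{n}0.png",capture(n)); print(n,{k:(v.tolist() if hasattr(v,'tolist') else v) for k,v in camera_model(n).items()})
E
```

```text
{'time_s': 0.0, 'joints': array([ 1.02663060e+00,  3.13451386e-01,  1.49842248e+00, -7.27694749e-06,
        1.33101658e+00, -2.23353135e-01]), 'dq': array([-4.56832322e-04, -3.51898715e-04,  8.83635068e-04, -8.64500884e-05,
       -1.11056999e-04,  6.75864233e-05]), 'tau': array([-1.67985195e-04, -4.12262607e+01, -2.59742260e+01, -1.91755475e-04,
        4.12581110e-03,  9.03401258e-06]), 'eef_pos': array([165.40642044, 497.99302286, 230.73987064]), 'ee_rot': array([-2.39675967e-04,  1.59718411e-01,  9.87162402e-01, -6.03021212e-04]), 'force': array([-0.01368216, -0.59863371, -0.67930544]), 'wrist_torque': array([-0.01025177,  0.03405502, -0.03999009]), 'grip_force': 0.0, 'grip_width': 0.9989945403680566}
side {'fx': 394.2671461746556, 'fy': 394.2671461746556, 'cx': 311.57945206474676, 'cy': 205.13572393339098, 'world_from_camera': [[0.8541295980868456, 0.3175238068260702, -0.41187529881104035, 197.78683948677693], [-0.5199862089986388, 0.5347769011064721, -0.6660540582371541, -636.2483496702642], [0.008773375817056226, 0.7830659602751476, 0.6218767801865043, 721.5504050173967], [0.0, 0.0, 0.0, 1.0]]}
top {'fx': 427.7439637895037, 'fy': 427.7439637895037, 'cx': 311.6788453775172, 'cy': 205.11405299964184, 'world_from_camera': [[0.026448063357623074, 0.9847096629746929, -0.17218414441782368, 409.351900685012], [-0.9994829065334508, 0.029199377080277693, 0.013465360209400107, -24.04804790994461], [0.01828714007373225, 0.17173897642175043, 0.9849727430165431, 1186.909859925219], [0.0, 0.0, 0.0, 1.0]]}
wrist {'fx': 315.2819517409724, 'fy': 315.2819517409724, 'cx': 316.5259138980154, 'cy': 196.88242562075777, 'T_tool_cam': [[1.9942023802404664e-05, 0.9510424942001008, 0.309060145971566, 79.61100816707464], [0.999999956933998, -0.00010945982903124114, 0.0002723059798224888, -1.1974548871965807], [0.00029280422897446864, 0.309060127231249, -0.9510424554253538, -143.04197351780542], [0.0, 0.0, 0.0, 1.0]]}
```

View pics/top0.png

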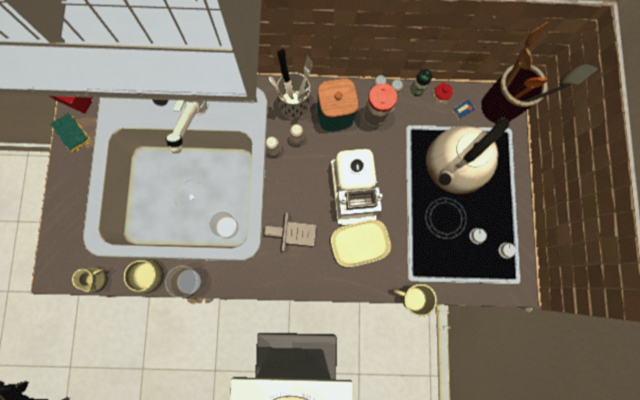

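View pics/side0.png

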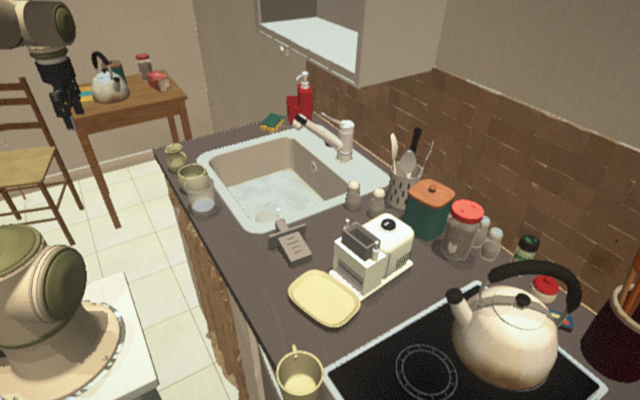

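The top view shows the pusher near (290,233), grip to the left, and the chute mouth near (361,200), with the dish at (361,243). I'll zoom in on both views.

Run:
```python
import cv2,numpy as np
a=cv2.imread("pics/top0.png")[140:270,255:395]; a=cv2.resize(a,None,fx=5.6,fy=4.6*1.0,interpolation=3) if 0 else cv2.resize(a,None,fx=4.5,fy=4.5,interpolation=cv2.INTER_CUBIC)
b=cv2.imread("pics/side0.png")[205:305,260:420]; b=cv2.resize(b,None,fx=5,fy=5,interpolation=cv2.INTER_CUBIC)
cv2.imwrite("pics/topc.png",a);cv2.imwrite("pics/sidec.png",b)
```

```text
(no output)
```

View pics/topc.png

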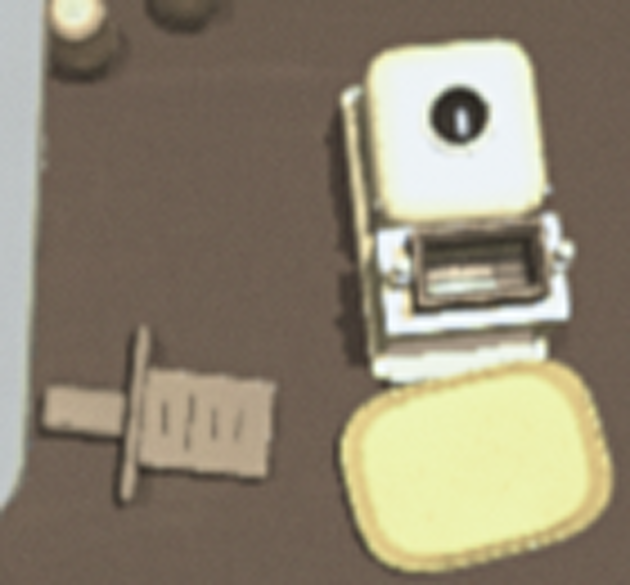

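View pics/sidec.png

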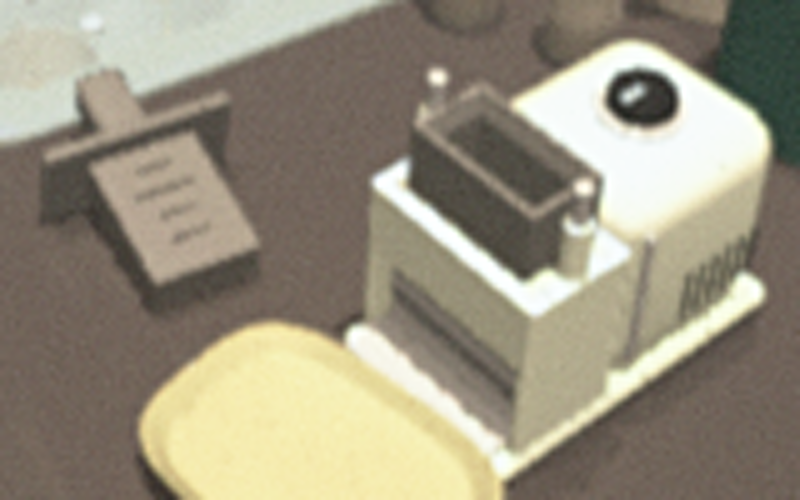

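The crops give usable corners. In topc, the foot edge runs (276,382)-(267,477), the flange (142,327)-(125,500), the post end (45,388)-(43,430), and the pins sit at (397,268) and (563,250). In sidec, the foot edge is (155,287)-(258,243), the flange corners (43,160)-(228,95), and the pin tops (437,75) and (585,187). I'll fit poses to these points.

```bash
cat > h.py <<'E'
from rig import *
import numpy as np,cv2
from scipy.spatial.transform import Rotation as R
from scipy.optimize import least_squares
def q2R(q): return R.from_quat([q[1],q[2],q[3],q[0]])
def T(Rm,p): M=np.eye(4);M[:3,:3]=Rm;M[:3,3]=p;return M
def W(cam,st=None):
    m=camera_model(cam)
    return np.array(m["world_from_camera"]) if cam!="wrist" else T(q2R(st["ee_rot"]).as_matrix(),st["eef_pos"])@np.array(m["T_tool_cam"])
def proj(cam,P,M=None):
    m=camera_model(cam);M=W(cam) if M is None else M
    c=(np.atleast_2d(P)-M[:3,3])@M[:3,:3]
    return np.c_[m["cx"]+m["fx"]*c[:,0]/-c[:,2], m["cy"]-m["fy"]*c[:,1]/-c[:,2]]
def plan(Rt,pt,n=8):
    """per-row tool shift (25mm) and turn (8deg) to reach target in n rows, mean shift when turning"""
    s=sense();R0=q2R(s["ee_rot"]);w=(R0.inv()*Rt).as_rotvec()
    print("turn tot(units)",np.round(np.degrees(w)/8,2))
    print("shift before turn",np.round(R0.inv().apply(pt-s["eef_pos"])/25,2),"after turn",np.round(Rt.inv().apply(pt-s["eef_pos"])/25,2))
E
cat > fit0.py <<'E'
from h import *
tc=lambda x,y:((x+.5)/4.5-.5+255,(y+.5)/4.5-.5+140)
sc=lambda x,y:((x+.5)/5-.5+260,(y+.5)/5-.5+205)
PU=[("top",(13,29,0),tc(276,382)),("top",(13,-29,0),tc(267,477)),("top",(26,52,84),tc(143,327)),("top",(26,-52,84),tc(125,500)),
("top",(12,13,137),tc(46,389)),("top",(12,-13,137),tc(44,429)),
("side",(13,29,0),sc(258,243)),("side",(13,-29,0),sc(155,287)),("side",(26,-52,80),sc(43,160)),("side",(26,52,84),sc(226,95)),
("side",(-26,-52,80),sc(42,221)),("side",(12,-13,137),sc(80,80)),("side",(12,13,137),sc(118,69))]
SH=[("top",(0,44.5,160),tc(398,266)),("top",(0,-44.5,160),tc(564,250)),("side",(0,44.5,160),sc(437,74)),("side",(0,-44.5,160),sc(585,186))]
def fit(L,pose,x0):
    f=lambda x:np.concatenate([(proj(c,pose(x)(np.array(P,float)))[0]-uv) for c,P,uv in L])
    r=least_squares(f,x0,loss="soft_l1");print(np.round(r.x,2),"res",np.round(r.fun if 0 else f(r.x),1));return r.x
B=np.array([[0,1,0],[0,0,1],[1,0,0]]).T # placeholder
B=np.column_stack([[0,0,1],[1,0,0],[0,1,0]]).astype(float)
def pp(x): # x,y yaw, tilt, h
    Rm=R.from_euler("z",x[2]).as_matrix()@R.from_euler("x",x[3]).as_matrix()@B
    return lambda P:Rm@P+np.array([x[0],x[1],x[4]])
x=fit(PU,pp,[300,0,0,.157,13]); print("grip",pp(x)(np.array([0,0,113.])),"yaw,tilt deg",np.degrees(x[2:4]))
y=fit(SH,lambda x:(lambda P:R.from_euler("z",x[2]).apply(P)+[x[0],x[1],0]),[400,-130,0]); print("yaw",np.degrees(y[2]))
E
python3 fit0.py
```

```text
Traceback (most recent call last):
  File "fit0.py", line 17, in <module>
    x=fit(PU,pp,[300,0,0,.157,13]); print("grip",pp(x)(np.array([0,0,113.])),"yaw,tilt deg",np.degrees(x[2:4]))
  File "fit0.py", line 11, in fit
    r=least_squares(f,x0,loss="soft_l1");print(np.round(r.x,2),"res",np.round(r.fun if 0 else f(r.x),1));return r.x
  File "fit0.py", line 10, in <lambda>
    f=lambda x:np.concatenate([(proj(c,pose(x)(np.array(P,float)))[0]-uv) for c,P,uv in L])
                                ~~~~^^^^^^^^^^^^^^^^^^^^^^^^^^^^^^
  File "h.py", line 11, in proj
    m=camera_model(cam);M=W(cam) if M is None else M
ValueError: time passes only in moves, steps and waits
```

```bash
python3 - <<'E'
s=open('h.py').read()
s=s.replace("def q2R","import functools\nfrom rig import camera_model as _cm\ncamera_model=functools.lru_cache(None)(_cm)\ndef q2R",1)
open('h.py','w').write(s)
E
sed -i 's/^B=np.array.*$//' fit0.py; python3 fit0.py
```

```text
[313.03   1.3  -73.42  15.25  16.29] res [ -33.6   93.5  -11.5   64.   -23.8   80.7   16.7   27.3    4.8   46.4
   14.7   33.7 -109.2   23.8  -71.2   26.2  -19.4   28.6  -86.4   22.2
  -28.     8.3  -27.7   15.8  -43.2   13.8]
grip [405.9664992   41.87673845  66.14910579] yaw,tilt deg [-4206.41223407   873.81981502]
[ 614.57 -161.17  157.21] res [ 1.1 -0.7  0.1 -0.6 -0.6  0.1 -0.9 -0.1]
yaw 9007.290528596306
```

```bash
sed -i 's/\[300,0,0,.157,13\]/[510,-20,0,.157,13]/; s/\[400,-130,0\]/[600,-150,0.1]/; s/loss="soft_l1"/loss="soft_l1",x_scale="jac"/' fit0.py; python3 fit0.py
```

```text
[ 5.3048e+02 -4.9010e+01 -7.0000e-02  1.5000e-01  1.1820e+01] res [-0.1 -0.1 -0.  -0.1  0.4 -0.4  0.4 -0.2  0.4 -1.4 -0.2 -0.7  0.1  0.2
 -0.7 -0.7 -0.1  0.6 -0.1  0.   0.1  1.3 -2.2  0.  -0.8 -0.7]
grip [537.82736441  62.5636785   28.16484385] yaw,tilt deg [-3.76776125  8.31485357]
[ 6.1457e+02 -1.6117e+02  1.3000e-01] res [ 1.1 -0.7  0.1 -0.6 -0.6  0.1 -0.9 -0.1]
yaw 7.290528976115816
```

```bash
cat >> h.py <<'E'
def pickR(yaw,th):
    s,c=np.sin(th),np.cos(th)
    return R.from_euler("z",yaw)*R.from_matrix(np.column_stack([[0,c,-s],[1,0,0],[0,-s,-c]]))
E
python3 - <<'E'
from h import *
plan(pickR(-.066,0),np.array([545,-60,300.]))
E
```

```text
turn tot(units) [-0.01  0.    9.42]
shift before turn [-21.45 -16.4   -2.75] after turn [-21.27  16.62  -2.77]
```

```bash
python3 -m crank '[[[-1,-1,-0.17,0,0,0,60],[-1,-1,-0.17,0,0,0,60],[-1,-1,-0.17,0,0,0,60],[-1,-1,-0.17,0,0,0,60],[-1,-1,-0.17,0,0,0,60],[-1,-1,-0.17,0,0,0,60],[-1,-1,-0.17,0,0,0,60],[-1,-1,-0.17,0,0,0,60]]]'
python3 -m crank '[[[-1,-1,-0.17,0,0,0,60],[-1,-1,-0.17,0,0,0,60],[-1,-1,-0.17,0,0,0,60],[-1,-1,-0.17,0,0,0,60],[-1,-1,-0.17,0,0,0,60],[-1,-1,-0.17,0,0,0,60],[-1,-1,-0.17,0,0,0,60],[-1,-1,-0.17,0,0,0,60]]]'
python3 -m crank '[[[-1,0,0,0,0,0,60],[-1,0,0,0,0,0,60],[-1,0,0,0,0,0,60],[-1,0,0,0,0,0,60],[-0.5,0,0,0,0,0,60],[0,0,0,0,0,1,60],[0,0,0,0,0,1,60],[0,0,0,0,0,1,60]]]'
python3 -m crank '[[[0,0,0,0,0,1,60],[0,0,0,0,0,1,60],[0,0,0,0,0,1,60],[0,0,0,0,0,1,60],[0,0,0,0,0,1,60],[0,0,0,0,0,1,60],[0,0,0,0,0,0.4,60],[0,0,0,0,0,0,60]]]'
python3 - <<'E'
from h import *
import pickle
s=sense();print(s["joints"],s["eef_pos"]);im=capture("wrist");cv2.imwrite("pics/w1.png",im);pickle.dump({k:s[k] for k in("eef_pos","ee_rot")},open("w1.pkl","wb"))
E
```

```text
time_s: 0.95
eef_pos: [292.6, 244.0, 265.4]
ee_rot: [0.0, 0.16, 0.987, 0.0]
force: [0.7, -0.1, 0.3]
grip_width: 0.702
grip_force: 0.0
time_s: 1.75
eef_pos: [419.3, -8.9, 299.4]
ee_rot: [-0.0, 0.16, 0.987, 0.0]
force: [1.2, 1.2, -1.2]
grip_width: 0.705
grip_force: 0.0
time_s: 2.55
eef_pos: [525.8, -43.0, 298.9]
ee_rot: [-0.0, 0.364, 0.931, -0.0]
force: [0.1, -0.2, -0.1]
grip_width: 0.707
grip_force: 0.0
time_s: 3.35
eef_pos: [525.7, -42.9, 299.1]
ee_rot: [-0.0, 0.729, 0.685, -0.0]
force: [0.1, 0.6, 0.4]
grip_width: 0.706
grip_force: 0.0
[-3.03813544e-01  2.79688489e-01  1.36634370e+00 -1.80277886e-05
  1.49608444e+00 -2.41009782e-01] [525.70102062 -42.94053935 299.07730837]
```

View pics/w1.png

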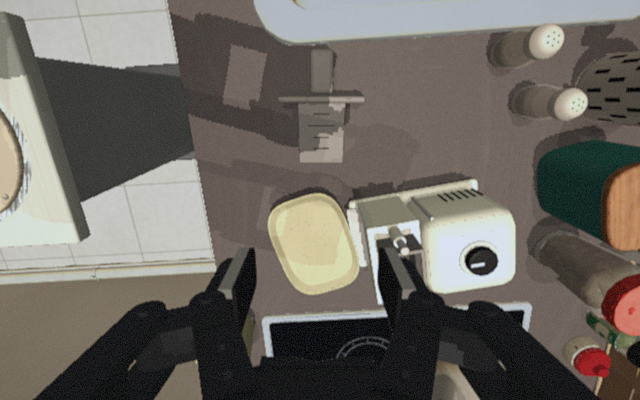

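The wrist view shows the pusher's foot edge at (301..343,163), flange (279..363,99), post end (311..334,48), and the left pin at (397,232) with a finger hiding part of the chute. I'll check these against the fit.

```bash
cat > chk.py <<'E'
from fit0 import *
import pickle
s=pickle.load(open("w1.pkl","rb"));M=W("wrist",s)
for n,P in [("footL",(13,-29,0)),("footR",(13,29,0)),("flL",(26,-52,80)),("flR",(26,52,80)),("postL",(12,-14,138)),("postR",(12,14,138))]: print(n,proj("wrist",pp(x)(np.array(P,float)),M).round(1))
for P in [(0,44.5,160),(0,-44.5,160),(18.5,34.5,150),(-18.5,34.5,150)]:
    print(P,proj("wrist",R.from_euler("z",y[2]).apply(P)+[y[0],y[1],0],M).round(1))
E
python3 chk.py|tail -10
python3 -c "
import cv2
a=cv2.imread('pics/w1.png')
cv2.imwrite('pics/w1c.png',cv2.hconcat([cv2.resize(a[40:180,265:375],None,fx=3.6,fy=3.6,interpolation=2),cv2.resize(a[180:320,345:455],None,fx=3.6,fy=3.6,interpolation=2)]))"
```

```text
footL [[299.4 161.5]]
footR [[342.5 161.6]]
flL [[278.1 101.7]]
flR [[365.3 102. ]]
postL [[309.9  47.9]]
postR [[334.2  48. ]]
(0, 44.5, 160) [[405.4 249.6]]
(0, -44.5, 160) [[413.9 322.4]]
(18.5, 34.5, 150) [[421.7 250.6]]
(-18.5, 34.5, 150) [[386.  256.6]]
```

View pics/w1c.png

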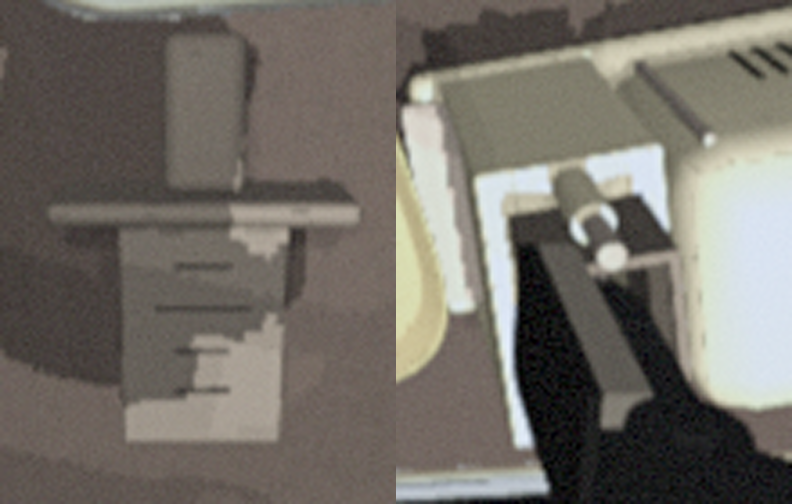

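The fit matches the wrist view to about 1.5 px for both pusher and pin (pin seen at (404.7,251.1), predicted (405.4,249.6)). Next I'll plan the pre-grasp.

```bash
cat > pk.py <<'E'
from fit0 import *
G=pp(x)(np.array([0,0,117.]));Rt=pickR(x[2],np.radians(40));z=Rt.as_matrix()[:,2]
print(G);print("PRE");plan(Rt,G+z*(21-90));print("GRASP");plan(Rt,G+z*21); print(G+z*21)
E
python3 pk.py|tail -8
```

```text
[538.08745124  66.51307712  28.74329474]
PRE
turn tot(units) [ 0.01 -5.    0.03]
shift before turn [6.17 0.24 8.7 ] after turn [10.32  0.21  2.7 ]
GRASP
turn tot(units) [ 0.01 -5.    0.03]
shift before turn [ 3.86  0.23 11.46] after turn [10.32  0.21  6.3 ]
[537.20042905  53.04371305  12.65636144]
```

```bash
python3 -m crank '[[[0,0,0,0,-1,0,60],[0,0,0,0,-1,0,60],[0,0,0,0,-1,0,60],[0,0,0,0,-1,0,60],[0,0,0,0,-1,0,60],[0.5,0,0,0,0,0,60],[1,0,0,0,0,0,60],[1,0,0,0,0,0,60]]]'
python3 -m crank '[[[1,0,0.3,0,0,0,60],[1,0,0.3,0,0,0,60],[1,0,0.3,0,0,0,60],[1,0,0.3,0,0,0,60],[1,0,0.3,0,0,0,60],[1,0,0.3,0,0,0,60],[1,0.1,0.4,0,0,0,60],[0.8,0.1,0.4,0,0,0,60]]]'
python3 pk.py|tail -8; python3 -c "
from h import *
print(sense()['joints'])"
```

```text
time_s: 4.2
eef_pos: [528.8, 5.7, 258.3]
ee_rot: [0.232, 0.685, 0.644, -0.248]
force: [-0.2, -0.1, 0.1]
grip_width: 0.702
grip_force: 0.0
time_s: 5.0
eef_pos: [540.4, 112.7, 82.5]
ee_rot: [0.232, 0.685, 0.644, -0.249]
force: [-0.6, -0.9, 0.6]
grip_width: 0.702
grip_force: 0.0
[538.08745124  66.51307712  28.74329474]
PRE
turn tot(units) [-0.   -0.03  0.02]
shift before turn [-0.04  0.03  0.07] after turn [-0.03  0.03  0.07]
GRASP
turn tot(units) [-0.   -0.03  0.02]
shift before turn [-0.05  0.03  3.67] after turn [-0.03  0.03  3.67]
[537.20042905  53.04371305  12.65636144]
[ 0.2739047   0.73126547  1.41578202 -0.67036397  1.32856238  0.61576715]
```

```bash
python3 -m crank '[[[0,0,0.5,0,0,0,55],[0,0,0.5,0,0,0,55],[0,0,0.5,0,0,0,55],[0,0,0.5,0,0,0,55],[0,0,0.5,0,0,0,55],[0,0,0.5,0,0,0,55],[0,0,0.4,0,0,0,55],[0,0,0.25,0,0,0,55]]]'
python3 - <<'E'
from h import *
s=sense();print(s["eef_pos"],s["force"]);a=capture("side")[195:295,250:370];b=capture("wrist");cv2.imwrite("pics/g1.png",cv2.hconcat([cv2.resize(a,(480,400),interpolation=2),cv2.resize(b,(320,400))[:, :]]))
E
```

```text
time_s: 5.8
eef_pos: [536.6, 52.6, 13.3]
ee_rot: [0.234, 0.685, 0.643, -0.25]
force: [0.2, 0.2, -0.2]
grip_width: 0.641
grip_force: 0.0
[536.57592921  52.64279706  13.3032937 ] [ 0.17639572  0.16392222 -0.20549959]
```

View pics/g1.png

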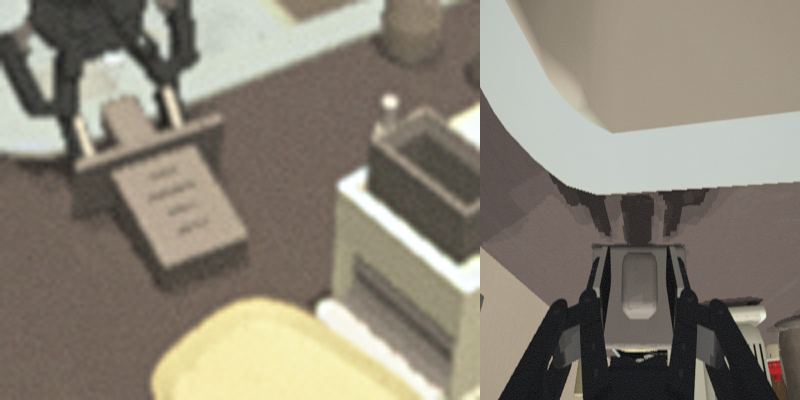

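The fingers straddle the post evenly in front of the flange: in the wrist view the post is at column 640 of the mosaic, with the fingers at 600 and 680. Closing now.

```bash
python3 -m crank '[[[0,0,0,0,0,0,20],[0,0,0,0,0,0,20],[0,0,0,0,0,0,20],[0,0,0,0,0,0,20],[0,0,0,0,0,0,20],[0,0,0,0,0,0,20],[0,0,0,0,0,0,20],[0,0,0,0,0,0,20]]]' 90
```

```text
time_s: 6.7
eef_pos: [537.1, 53.6, 14.5]
ee_rot: [0.235, 0.685, 0.643, -0.249]
force: [0.4, 4.3, 5.7]
grip_width: 0.314
grip_force: 88.4
```

```bash
python3 -m crank '[[[-0.2,0,-0.24,0,0,0,20],[-0.4,0,-0.48,0,0,0,20],[-0.64,0,-0.77,0,0,0,20],[-0.64,0,-0.77,0,0,0,20],[-0.64,0,-0.77,0,0,0,20],[-0.64,0,-0.77,0,0,0,20],[-0.64,0,-0.77,0,0,0,20],[-0.64,0,-0.77,0,0,0,20]]]'
cat > pose.py <<'E'
from h import *
# pusher in the gripper as fitted in both fixed cameras, from hand-read points
import sys
cv2.imwrite("pics/s2.png",capture("side"));cv2.imwrite("pics/t2.png",capture("top"))
s=sense();print(s["grip_width"],s["grip_force"],s["eef_pos"],s["joints"])
E
cat > place.py <<'E'
from fit0 import *
# tool target for pusher upright: pusher x -> -shredder x, y -> -shredder y
import sys
h=float(sys.argv[1])                                  # foot height above worktop
a=np.radians(90-float(np.degrees(x[3]))-40)           # tool tilt from vertical
TP=T(np.column_stack([[np.sin(0),0,0]]*3),[0,0,0])
Rp=R.from_matrix(np.column_stack([pp(x)(e)-pp(x)(np.zeros(3)) for e in np.eye(3)]))
Rg=pickR(x[2],np.radians(40)); tool_in_p=Rp.inv()*Rg; tcp_in_p=np.array([0,0,117.])+tool_in_p.as_matrix()[:,2]*21
print("tool_in_p z",tool_in_p.as_matrix()[:,2],"tcp_in_p",tcp_in_p)
Rs=R.from_euler("z",y[2])*R.from_euler("z",np.pi); Rt=Rs*tool_in_p
pt=np.array([y[0],y[1],h])+Rs.apply(tcp_in_p)
print("target",pt); plan(Rt,pt)
w=(q2R(sense()["ee_rot"]).inv()*Rt)
print("world rotvec deg",np.degrees((Rt*q2R(sense()["ee_rot"]).inv()).as_rotvec()))
E
python3 place.py 200|tail -5; python3 -c "
from h import *
print(sense()['joints'])"
```

```text
time_s: 7.5
eef_pos: [536.5, 54.0, 189.6]
ee_rot: [0.234, 0.685, 0.643, -0.249]
force: [1.0, -0.3, -1.0]
grip_width: 0.319
grip_force: 88.5
tool_in_p z [-6.65036771e-01 -1.77913803e-14 -7.46810614e-01] tcp_in_p [-1.39657722e+01 -3.73618987e-13  1.01316977e+02]
target [ 628.42033364 -159.40240631  301.31697711]
turn tot(units) [-0.16  8.42 10.65]
shift before turn [-9.22  4.21  1.9 ] after turn [ 4.89  8.94 -1.63]
world rotvec deg [ 63.78900993 -59.78717669 -64.44328068]
[ 0.18000747  0.54247395  1.43161319 -0.68351868  1.41118379  0.44122532]
```

```bash
python3 -m crank '[[[-0.64,0,-0.77,0,0,0,20],[-0.64,0,-0.77,0,0,0,20],[-0.64,0,-0.77,0,0,0,20],[-0.64,0,-0.77,0,0,0,20],[-0.4,0,-0.5,0,0,0,20],[0,0,0,0,0.5,0.63,20],[0,0,0,0,0.5,0.63,20],[0,0,0,0,0.5,0.63,20]]]'
python3 -m crank '[[[0,0,0,0,0.6,0.76,20],[0,0,0,0,0.6,0.76,20],[0,0,0,0,0.6,0.76,20],[0,0,0,0,0.6,0.76,20],[0,0,0,0,0.6,0.76,20],[0,0,0,0,0.6,0.76,20],[0,0,0,0,0.6,0.76,20],[0,0,0,0,0.6,0.76,20]]]'
python3 place.py 200|tail -4; python3 -c "
from h import *
print(sense()['joints'])"
```

```text
time_s: 8.3
eef_pos: [536.7, 55.1, 304.1]
ee_rot: [0.196, 0.787, 0.568, -0.142]
force: [0.2, -1.0, -1.4]
grip_width: 0.317
grip_force: 88.4
time_s: 9.1
eef_pos: [536.6, 54.8, 304.2]
ee_rot: [0.044, 0.949, 0.231, 0.209]
force: [-0.0, 0.4, -1.6]
grip_width: 0.314
grip_force: 88.5
target [ 628.42033364 -159.40240631  301.31697711]
turn tot(units) [-0.1   2.18  2.59]
shift before turn [-0.99  9.14  1.53] after turn [1.83 8.96 1.79]
world rotvec deg [ 15.31489183 -15.58897041 -16.00910696]
[-0.15211983  0.0718199   1.66142852  0.09003518  0.98678575  0.90807217]
```

```bash
python3 -m crank '[[[0,0,0,-0.02,0.55,0.65,20],[0,0,0,-0.02,0.55,0.65,20],[0,0,0,-0.02,0.55,0.65,20],[0,0,0,-0.02,0.55,0.65,20],[0,0.3,0,0,0,0,20],[0,0.6,0,0,0,0,20],[0.2,0.8,0.2,0,0,0,20],[0.2,0.8,0.2,0,0,0,20]]]'
python3 -m crank '[[[0.25,1,0.25,0,0,0,20],[0.25,1,0.25,0,0,0,20],[0.25,1,0.25,0,0,0,20],[0.25,1,0.25,0,0,0,20],[0.2,1,0.2,0,0,0,20],[0.2,0.8,0.2,0,0,0,20],[0.1,0.5,0.1,0,0,0,20],[0,0,0,0,0,0,20]]]'
python3 place.py 200|tail -4; python3 pose.py; python3 -c "
import cv2
a=cv2.imread('pics/s2.png')[120:300,290:420];b=cv2.imread('pics/t2.png')[130:270,300:430]
cv2.imwrite('pics/c2.png',cv2.hconcat([cv2.resize(a,(400,554),interpolation=2),cv2.resize(b,(400,554-0),interpolation=2)]))"
```

```text
time_s: 9.9
eef_pos: [559.4, -6.1, 303.5]
ee_rot: [-0.023, 0.933, 0.063, 0.354]
force: [1.0, -0.2, -1.9]
grip_width: 0.316
grip_force: 88.6
time_s: 10.7
eef_pos: [632.4, -155.7, 299.5]
ee_rot: [-0.023, 0.933, 0.062, 0.354]
force: [0.3, 1.5, -1.4]
grip_width: 0.319
grip_force: 88.6
target [ 628.42033364 -159.40240631  301.31697711]
turn tot(units) [-0.02  0.01  0.03]
shift before turn [-0.09  0.13 -0.17] after turn [-0.08  0.13 -0.17]
world rotvec deg [ 0.02350483 -0.09088847 -0.25800767]
0.3164343862568444 88.63157987594604 [ 631.97936433 -153.89193997  299.75575679] [-0.59989172  0.24646871  1.5748426   0.63603686  0.84533043  0.52341885]
```

View pics/c2.png

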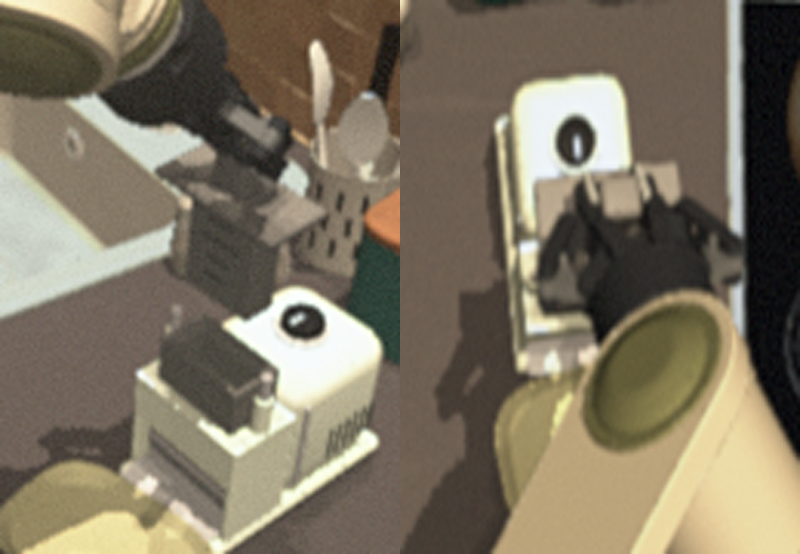

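The pusher is upright above and just behind the chute with its flange level. In the side half, the flange spans (160,162)-(327,208) and the foot corner is at (240,312). I'll centre and lower to foot height 172 mm, then overlay the model.

```bash
python3 place.py 172|tail -4
```

```text
target [ 628.42033364 -159.40240631  273.31697711]
turn tot(units) [-0.03  0.01  0.03]
shift before turn [-0.83  0.2   0.68] after turn [-0.83  0.2   0.68]
world rotvec deg [-0.01628009 -0.06886119 -0.31173908]
```

```bash
python3 -m crank '[[[-0.2,0.05,0.17,0,0,0,20],[-0.2,0.05,0.17,0,0,0,20],[-0.2,0.05,0.17,0,0,0,20],[-0.23,0.05,0.17,0,0,0,20],[0,0,0,0,0,0,20],[0,0,0,0,0,0,20],[0,0,0,0,0,0,20],[0,0,0,0,0,0,20]]]'
python3 place.py 172|tail -3
cat > ov.py <<'E'
import io,contextlib,sys
with contextlib.redirect_stdout(io.StringIO()):
    sys.argv=["x","172"]; from place import *
s=sense();Rn=q2R(s["ee_rot"]);Rpu=Rn*tool_in_p.inv();O=s["eef_pos"]-Rpu.apply(tcp_in_p)
print("tcp",s["eef_pos"],"pusher foot",O,"z axis",Rpu.as_matrix()[:,2],"joints",s["joints"].round(2))
def box(hx,hy,z0,z1): return [(np.array(a),np.array(b)) for a in [(i*hx,j*hy,k) for i in(-1,1) for j in(-1,1) for k in(z0,z1)] for b in [(i*hx,j*hy,k) for i in(-1,1) for j in(-1,1) for k in(z0,z1)] if a<b and sum(p!=q for p,q in zip(a,b))==1]
out=[]
for cam,(u0,v0,w,h),f in [("side",(315,150,80,120),5),("top",(330,165,75,70),5)]:
    im=cv2.resize(capture(cam)[v0:v0+h,u0:u0+w],None,fx=f,fy=f,interpolation=2)
    for E,tf,col in [(box(13,29,0,80)+box(26,52,80,88),lambda P:Rpu.apply(P)+O,(0,0,255)),(box(18.5,34.5,150,150.01)+box(.1,44.5,160,160.01),lambda P:R.from_euler("z",y[2]).apply(P)+[y[0],y[1],0],(0,220,0))]:
        for a,b in E:
            p=((proj(cam,np.array([tf(a),tf(b)],float))-[u0,v0]+.5)*f-.5).round().astype(int)
            cv2.line(im,tuple(map(int,p[0])),tuple(map(int,p[1])),col,1)
    im=cv2.copyMakeBorder(im,0,600-im.shape[0],0,0,cv2.BORDER_CONSTANT);out.append(im)
cv2.imwrite("pics/ov.png",cv2.hconcat(out))
E
python3 ov.py
```

```text
time_s: 11.6
eef_pos: [628.8, -159.8, 273.7]
ee_rot: [-0.023, 0.933, 0.061, 0.355]
force: [-0.6, 0.4, -1.1]
grip_width: 0.315
grip_force: 88.6
turn tot(units) [-0.02 -0.    0.02]
shift before turn [-0.02 -0.02  0.  ] after turn [-0.02 -0.02  0.  ]
world rotvec deg [-0.00146013  0.01222906 -0.2487815 ]
tcp [ 628.83860808 -159.80983777  273.69887556] pusher foot [ 615.01518841 -161.63960736  172.37889898] z axis [-2.13381283e-04 -2.59474323e-05  9.99999977e-01] joints [-0.61  0.27  1.62  0.68  0.8   0.45]
```

View pics/ov.png

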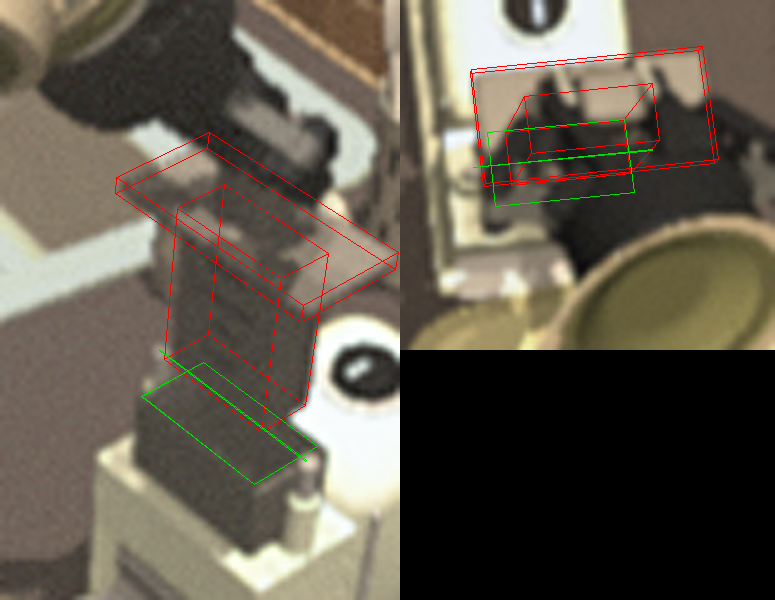

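The overlay agrees with the image to about 1 px. The flange in the top view lies on the model at (472..715, 47..185), and the foot corner in the side view is at (268,430), over the chute. I'll lower into the lead-in and watch the forces.

```bash
python3 -m crank '[[[-0.1,0,0.112,0,0,0,20],[-0.1,0,0.112,0,0,0,20],[-0.1,0,0.112,0,0,0,20],[-0.1,0,0.112,0,0,0,20],[-0.1,0,0.112,0,0,0,20],[-0.1,0,0.112,0,0,0,20],[-0.1,0,0.112,0,0,0,20],[0,0,0,0,0,0,20]]]' 110
python3 -c "
from h import *
s=sense();print(s['force'],s['wrist_torque'],s['eef_pos'])"
```

```text
time_s: 12.5
eef_pos: [628.5, -159.8, 246.4]
ee_rot: [-0.024, 0.933, 0.061, 0.355]
force: [0.2, 0.2, -1.2]
grip_width: 0.316
grip_force: 108.7
[ 0.15795546  0.24423546 -1.21274247] [-0.02815465  0.47997834 -0.01400514] [ 628.53031398 -159.76327009  246.35937674]
```

```bash
for i in 1; do python3 -m crank '[[[-0.035,0,0.04,0,0,0,20],[-0.035,0,0.04,0,0,0,20],[-0.035,0,0.04,0,0,0,20],[-0.035,0,0.04,0,0,0,20],[0,0,0,0,0,0,20],[0,0,0,0,0,0,20],[0,0,0,0,0,0,20],[0,0,0,0,0,0,20]]]'; done
python3 -c "
from h import *
s=sense();print(s['force'],s['wrist_torque'],s['eef_pos'])"
```

```text
time_s: 13.3
eef_pos: [628.7, -159.8, 241.7]
ee_rot: [-0.024, 0.933, 0.061, 0.355]
force: [-1.2, -0.4, -1.2]
grip_width: 0.316
grip_force: 109.2
[-1.17946953 -0.43414561 -1.22756914] [-0.11847261  0.64896846 -0.10628615] [ 628.68860446 -159.84969291  241.69413652]
```

```bash
python3 -m crank '[[[-0.035,0,0.04,0,0,0,20],[-0.035,0,0.04,0,0,0,20],[-0.035,0,0.04,0,0,0,20],[-0.035,0,0.04,0,0,0,20],[0,0,0,0,0,0,20],[0,0,0,0,0,0,20],[0,0,0,0,0,0,20],[0,0,0,0,0,0,20]]]'
python3 -c "
from h import *
s=sense();print(s['force'],s['wrist_torque'],s['eef_pos'])"
```

```text
time_s: 14.1
eef_pos: [628.7, -159.8, 236.3]
ee_rot: [-0.024, 0.933, 0.061, 0.355]
force: [-1.6, 0.3, -3.2]
grip_width: 0.317
grip_force: 109.2
[-1.57063038  0.28845297 -3.22126265] [-0.10391782  0.97698565 -0.09416607] [ 628.70216045 -159.78777772  236.27971636]
```

```bash
python3 -m crank '[[[-0.035,0,0.04,0,0,0,20],[-0.035,0,0.04,0,0,0,20],[-0.035,0,0.04,0,0,0,20],[-0.035,0,0.04,0,0,0,20],[-0.035,0,0.04,0,0,0,20],[-0.035,0,0.04,0,0,0,20],[-0.035,0,0.04,0,0,0,20],[0,0,0,0,0,0,20]]]'
python3 -c "
from h import *
s=sense();print(s['force'],s['wrist_torque'],s['eef_pos'])"
```

```text
time_s: 14.9
eef_pos: [628.8, -159.8, 226.8]
ee_rot: [-0.024, 0.933, 0.061, 0.355]
force: [-2.0, 0.3, -1.5]
grip_width: 0.315
grip_force: 109.3
[-2.0141932   0.28786184 -1.49230876] [-0.19292134  0.94721017 -0.11153046] [ 628.78180844 -159.80939165  226.80155908]
```

```bash
python3 -m crank '[[[-0.08,0,0.09,0,0,0,20],[-0.08,0,0.09,0,0,0,20],[-0.08,0,0.09,0,0,0,20],[-0.08,0,0.09,0,0,0,20],[-0.08,0,0.09,0,0,0,20],[-0.08,0,0.09,0,0,0,20],[-0.08,0,0.09,0,0,0,20],[0,0,0,0,0,0,20]]]'
python3 -c "
from h import *
s=sense();print(s['force'],s['wrist_torque'],s['eef_pos'])"
```

```text
time_s: 15.7
eef_pos: [628.8, -159.7, 205.4]
ee_rot: [-0.024, 0.933, 0.061, 0.355]
force: [-1.6, -0.6, -2.4]
grip_width: 0.316
grip_force: 109.3
[-1.60720898 -0.58548319 -2.44430806] [-0.09696255  0.86645389 -0.03069534] [ 628.76371865 -159.72605535  205.449821  ]
```

```bash
python3 -m crank '[[[-0.08,0,0.09,0,0,0,20],[-0.08,0,0.09,0,0,0,20],[-0.08,0,0.09,0,0,0,20],[-0.08,0,0.09,0,0,0,20],[-0.08,0,0.09,0,0,0,20],[-0.08,0,0.09,0,0,0,20],[-0.08,0,0.09,0,0,0,20],[0,0,0,0,0,0,20]]]'
python3 -m crank '[[[-0.04,0,0.045,0,0,0,20],[-0.04,0,0.045,0,0,0,20],[-0.04,0,0.045,0,0,0,20],[-0.04,0,0.045,0,0,0,20],[-0.04,0,0.045,0,0,0,20],[0,0,0,0,0,0,20],[0,0,0,0,0,0,20],[0,0,0,0,0,0,20]]]'
python3 -c "
from h import *
s=sense();print(s['force'],s['wrist_torque'],s['eef_pos'])"
```

```text
time_s: 16.5
eef_pos: [628.8, -159.7, 184.5]
ee_rot: [-0.024, 0.933, 0.061, 0.355]
force: [-0.8, 0.4, -1.7]
grip_width: 0.312
grip_force: 109.3
time_s: 17.3
eef_pos: [629.0, -159.8, 177.6]
ee_rot: [-0.023, 0.933, 0.061, 0.355]
force: [-2.7, 0.0, 2.5]
grip_width: 0.312
grip_force: 109.3
[-2.65222297  0.03073373  2.47794684] [ 0.04838991  0.43126244 -0.0309092 ] [ 628.96639223 -159.84605325  177.60193402]
```

```bash
python3 -m crank '[[[-0.03,0,0.034,0,0,0,20],[-0.03,0,0.034,0,0,0,20],[-0.03,0,0.034,0,0,0,20],[-0.03,0,0.034,0,0,0,20],[-0.03,0,0.034,0,0,0,20],[0,0,0,0,0,0,20],[0,0,0,0,0,0,20],[0,0,0,0,0,0,20]]]'
python3 -c "
from h import *
s=sense();print(s['force'],s['wrist_torque'],s['eef_pos'])"
```

```text
time_s: 18.1
eef_pos: [629.1, -159.9, 172.3]
ee_rot: [-0.023, 0.932, 0.061, 0.355]
force: [-3.7, 0.0, 6.2]
grip_width: 0.314
grip_force: 110.4
[-3.71759644  0.03703845  6.23947049] [0.09000909 0.22076276 0.07482926] [ 629.10502693 -159.86755685  172.27322184]
```

```bash
python3 -m crank '[[[-0.018,0,0.02,0,0,0,20],[-0.018,0,0.02,0,0,0,20],[-0.018,0,0.02,0,0,0,20],[0,0,0,0,0,0,20],[0,0,0,0,0,0,20],[0,0,0,0,0,0,20],[0,0,0,0,0,0,20],[0,0,0,0,0,0,20]]]'
python3 -c "
from h import *
s=sense();print(s['force'],s['wrist_torque'],s['eef_pos'])"
```

```text
time_s: 18.9
eef_pos: [629.5, -159.9, 172.2]
ee_rot: [-0.023, 0.932, 0.062, 0.357]
force: [-10.1, 2.5, 19.2]
grip_width: 0.314
grip_force: 112.1
[-10.10470683   2.53385613  19.18611905] [0.600851   0.40698836 0.31699677] [ 629.54610938 -159.87558148  172.1606464 ]
```

Descent stopped hard at 172.2 mm with 19 N (the spring alone gives about 5 N), so the flange should be on the rim. I'll check with the last picture.

```bash
sed -i 's/(315,150,80,120),5/(315,190,80,100),6/; s/(330,165,75,70),5/(335,165,52,60),6/; s/pics\/ov.png/pics\/ov2.png/; s/for E,tf,col in \[/for E,tf,col in [] and [/' ov.py; python3 ov.py
```

```text
tcp [ 629.54610938 -159.87558148  172.1606464 ] pusher foot [ 616.03125135 -161.76837583   70.80020745] z axis [-3.25408986e-03  5.65067869e-04  9.99994546e-01] joints [-0.61  0.39  1.75  0.89  0.62  0.18]
```

View pics/ov2.png

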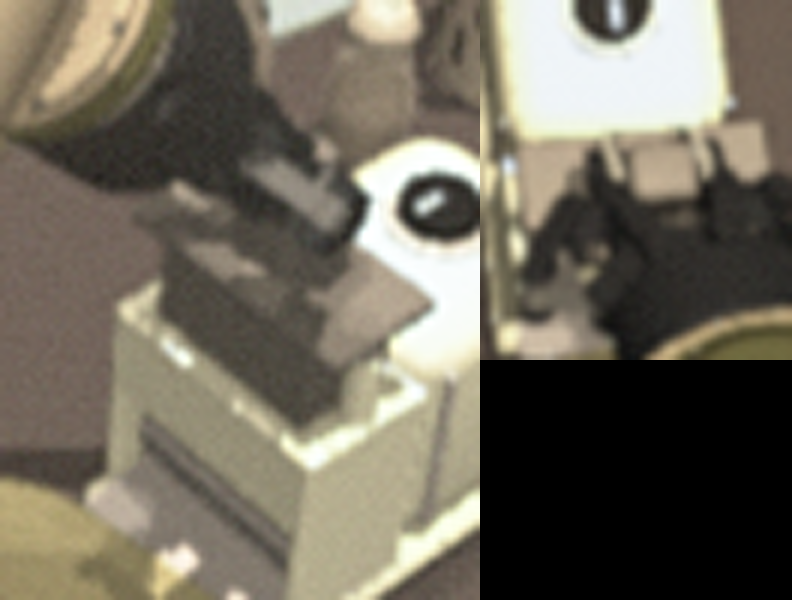

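The flange lies flat on the rim, with no gap in the side view from (160,225) to (430,310), and the pins are covered. I'll press slightly more and relieve the side load.

```bash
python3 -m crank '[[[-0.024,0,0.012,0,0,0,20],[-0.024,0,0.012,0,0,0,20],[0,0,0,0,0,0,20],[0,0,0,0,0,0,20],[0,0,0,0,0,0,20],[0,0,0,0,0,0,20],[0,0,0,0,0,0,20],[0,0,0,0,0,0,20]]]'
python3 -c "
from h import *
s=sense();print(s['force'],s['wrist_torque'],s['eef_pos'])"
```

```text
time_s: 19.8
eef_pos: [629.6, -159.9, 172.1]
ee_rot: [-0.023, 0.932, 0.062, 0.357]
force: [-11.3, 3.2, 25.7]
grip_width: 0.314
grip_force: 112.6
[-11.27240625   3.1659593   25.67799876] [0.92422919 0.12440813 0.57420047] [ 629.57007286 -159.88781947  172.13348433]
```

Another 6.5 N moved it by only 0.03 mm, so it is fully home and still held. Handing in.

```bash
python3 -c "
from rig import *
print(finish_job())"
```

```text
the job is handed in; nothing more can be done
None
```

The pusher is fully home in the feed chute: its flange looked flat on the rim and pressing harder moved it only 0.03 mm. I handed the job in at about 20 s, with the gripper still pressing it down at about 26 N; the hand-in gave no verdict, and I did not re-image the mug, glass and mills at the end.

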